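# Fit the dosing funnel and hold the filter holder against the grinder's switch

### The job

Get the espresso grinder going: set the dosing funnel, narrow end down, into the basket of the filter holder that sits in the wooden stand, then take the holder by its handle out of the stand, slide it level along the grinder's fork under the outlet so that its rim rests on the two prongs, and push it against the spring switch behind. Finish while still gripping the handle there, with the switch held pressed nearly all the way in (at least 4.5 mm of its 6 mm) and the funnel still seated; leave the tamper standing where it is.

Things in the scene. Friction and masses are not known exactly. Their poses are not given: they have to be found in the camera images.
- grinder: electric espresso grinder, 202 x 122 mm, 412 mm tall, fixed: black base, square metal column, clear hopper with beans. Origin on the worktop right under the axis of a fully pushed-in filter holder; x points from its front into the column, z up. The column's front face is at x = +42 mm; the base reaches from x = -77 to +125 mm and is 28 mm high
- fork_seat (a point): the seat: on the grinder's vertical seat axis (x = y = 0 of grinder) at the height of the fork's upper side, 130 mm above the worktop; axes as grinder. A seated filter holder has its rim resting on the prongs, its basket between them, its origin 24 mm below this point and its x axis the same way
- switch_face (a point): centre of the front face of the grinder's black round push switch, 15 mm across, between the prongs at the column, 6 mm above the fork's upper side; moves with it. At rest it stands 31 mm behind the seat axis, fully pressed 37 mm
- switch (a joint): travel of that switch in m, 0 at rest, 0.006 fully pressed, along the grinder's +x. Its spring takes 3.2 N to start and 8 N fully in, and pushes the holder out again when let go; beyond 6 mm it is rigid
- stand: fixed hardwood block 96 x 96 x 45 mm with a round well (63 mm) in the middle of its top, in which the filter holder sits; origin centre of its underside, x away from the holder's handle
- filter_holder: espresso filter holder, about 0.3 kg: steel basket 57 mm wide (51 mm inside), 34 mm tall, open at the top; rim 74 mm wide from z = 24 to 34 mm with lugs to y = +-42 mm; thin neck; dark wooden handle 26 mm wide and high, x = -61 to -153 mm, middle line z = 30 mm. Origin: basket axis, underside; handle to -x, z up. Balances 38 mm from the axis. Starts in the stand, origin 21 mm above worktop
- handle_grip (a point): good place to grip the handle across its 26 mm width from above: on its middle line, 85 mm from the basket's axis, axes as filter_holder
- funnel: plain metal dosing funnel, a short tube, 0.05 kg, on the worktop: lower end 10 mm tall, tapering down from 46 to 39 mm, above it a collar 58 mm wide from z = 10 to 32 mm; bore 34 mm. Origin centre of its underside, z up. Seated, the lower end is in the basket, the collar rests on the rim and its origin is 24 mm above the filter holder's, on the same axis (nearly 2 mm play all round)
- tamper: espresso tamper, 53 mm steel foot, bulbous dark wooden grip, 88 mm tall, stands on the worktop; not needed. It and the funnel may have changed places. Origin centre of its underside
- fork_mouth (a point): middle of the open front of the grinder's fork, 37 mm in front of fork_seat, same height and axes. The fork is two steel prongs along x, 9 mm wide, 9 mm high, straight from the column to 22 mm before the seat, inner faces 31.7 mm either side of the middle, their tips bent outward and down to this point
- nozzle_tip (a point): lower end of the black outlet nozzle, on the seat axis, 180 mm above the worktop (a seated funnel's top is 18 mm lower). Nozzle at most 27 mm wide, its arm 30 mm wide, leading back to the column. To clear it with the funnel on, come down to the fork's height with the holder at least 50 mm in front of the seat, then slide in level
Things that resemble listed ones, but are neither listed nor needed, are in the scene too. There is more than one size of the stand; the one meant has the size given above. There is more than one size of the funnel; the one meant has the size given above.

How it is judged (in metres and radians):
On the way, in this order (a step that is already met when the one before it is completed fails the run):
1. the funnel sits in the basket of the filter holder, which is still in its stand, and the fingers have let go of it (horizontal distance between funnel and filter_holder below 0.005 m and z of funnel in the frame of filter_holder between 0.021 and 0.027 m and angle between the z axis of funnel and the z axis of filter_holder, either way round below 0.08 rad and distance between filter_holder and stand below 0.03 m and contact force between the fingers and funnel below 0.1 N), for 0.2 s.
2. the filter holder is lifted clear of the stand with the funnel on it (z of filter_holder in the frame of stand above 0.06 m and distance between funnel and filter_holder below 0.03 m), for 0.2 s.
At the end, for the whole second after the job is handed in: The robot still grips the filter holder, which rests level (0.12 rad) on the fork at the seat (5 mm in height, 6 mm sideways) and keeps the switch 4.5 mm or more in for the last second; the funnel is still seated (6 mm, 4 mm in height), the tamper upright within 30 mm of its place (value of joint switch above 0.0045 m and contact force between the fingers and filter_holder above 2 N and x of filter_holder in the frame of fork_seat between -0.004 and 0.006 m and y of filter_holder in the frame of fork_seat between -0.006 and 0.006 m and z of filter_holder in the frame of fork_seat between -0.029 and -0.019 m and angle between filter_holder's own z axis and vertical below 0.12 rad and linear speed of filter_holder below 0.02 m/s and horizontal distance between funnel and filter_holder below 0.006 m and z of funnel in the frame of filter_holder between 0.021 and 0.028 m and angle between the z axis of funnel and the z axis of filter_holder, either way round below 0.1 rad and distance of tamper from where it was at the start of the episode below 0.03 m and angle between tamper's own z axis and vertical below 0.2 rad); the arm keeps its last pose, push and grip.
It fails at once if the switch is pressed without the funnel in the basket (value of joint switch above 0.003 m and distance between funnel and filter_holder above 0.04 m).
It fails at once if the tamper is knocked over (angle between tamper's own z axis and vertical above 0.5 rad).
It also fails if it takes over 58 s, if anything falls off the work surface, if the arm or the gripper's body presses on something with over 40 N, if the wrist force passes 120 N, or if a joint passes its speed limit or range.

### The arm

A 6-joint arm with a two-finger parallel gripper is mounted at the origin on the work surface; the furniture and walls round the work are solid. World frame = base frame: x ahead of the robot, y to its left, z up, the work surface at z = 0. Lengths are in m, angles in degrees, forces in N, time in s.
With the tool pointing down it reaches from about 0.35 to 0.875 m from the base axis. Payload 4.2 kg.
Tool frame: the origin (TCP) lies on the centre line of the jaws, within the pads' length; the fingertips stand 19 mm ahead of it and the grasp point (between the pads) is the TCP; z points along the fingers, y is the line along which they close (so a half turn about z gives the same grasp; the last joint's range is limited). The gripper opens to 87 mm and grips with 3 to 60 N. Pads are 19 mm wide; open, the fingers measure 117 mm over their backs; the gripper's body (75 mm by 190 mm) begins 51 mm behind the grasp point.
Start: joints at [86.093, 22.042, 0.453, 0, -68.411, -14.817], TCP at [0.201, 0.592, 0.242] pointing down, gripper open.
Joint ranges: [-179.83, 179.83], [-69.29, 118.12], [-61.27, 80.66], [-181.25, 117.63], [-171.15, -9.14], [-177.46, 177.46]. Speed limits (degrees/s): [159.86, 159.86, 180, 180, 180, 180].

### API

Orientations are given as a 3x3 rotation matrix whose columns are the frame's x, y, z axes.
In Python, from station import sense, capture, finish_job, search_frame, masks_of gives the robot as it stands.
- The arm moves only by the tool drive_tool, never from a script. Its argument "rows" is a list of rows, each a list of 7 numbers: the opening in per cent of the stroke, from 0 (shut) to 100 (fully open), then the shift along the world's x, y, z in mm, then the turn, a rotation vector about the world's x, y, z in rad. In form: [[fingers, dx, dy, dz, wx, wy, wz], ...]. A call has 1 to 5 rows; each row shifts and turns the commanded pose from where the row before left it; what a row does not reach is not made up. A row lasts 1/12 s, in which the tool goes at most 41.7 mm and 7.16 degrees, less where a joint would pass 70% of its speed; a pose out of reach is approached as far as the arm can. A call is refused whole if a number of a shift passes 41.7 or a number of a turn 0.125, either way. A call with a gripper value outside its range is refused whole. The fingers move at their own pace and stop on an object; the grip force is fixed at half the most. Time passes only in rows, so rows that do not move let the fingers close. It gives the time, the measured TCP pose, the force, the opening and the grip force at its end, in the units of the state.
- sense(): the state, without advancing time (a new reading comes with each control period).
- capture(name): name is "scene" or "top"; returns a dict with "frame" (420x560x3 uint8, red, green, blue), "z_map" (420x560 float32, m along the optical axis (not along the pixel's ray), 0 where there is no reading), "fx", "fy", "cx", "cy" (pixels), "R" (3x3) and "t" (3): a world point X has camera coordinates R X + t. Camera axes: x right, y down, z forward; pixel columns grow to the right and rows downward; lengths in m; the calibration is good to about 2 mm. A picture is of the moment at which its call begins.
- finish_job(): hands the job in; it is judged then, once.
Trained networks look in a picture, given as the dict that the camera call returned (one of the last four; its "shot" number tells which), for a name from the list of things; names that differ only in an ending like _2 or _b are one class to them, and where a whole thing is asked for, a point or a joint stands for the part that bears it (a point fixed in the world has none). Each returns a list of dicts, best first, with "p" (0 to 1); they miss things now and then, are a little off and sometimes report something else, mostly with a low value. They report only what shows in the picture. A call takes as long as a camera call. They do not tell look-alikes from the thing itself.
- search_frame(label, picture): "xy" ([column, row] in pixels, amid what is visible of it).
- masks_of(label, picture): "region" (420x560 bool, what is visible of it) and "xy" ([column, row] in pixels, amid what is visible of it).
The state is a dict: "time_s": time; "joints": joint angles; "joint_velocities": joint speeds; "effort": joint torques, N m; "tcp_pos": TCP position; "ee_rot": TCP orientation; "wrist_force": force on the tool from outside, world axes, zero at the start; "moment": the same for the moment, N m; "gripper_width": opening from 0.0 (shut) to 1.0 (fully open); "gripper_force": force on a finger pad.
Only numpy, scipy, OpenCV 4.12 (cv2) and the standard library are available. Lean on these libraries where they do the work, as an engineer would, in place of code of your own. Each camera call takes 0.05 s, during which the arm holds its last target. There are 200 camera calls.

## Working session

There is one attempt and no reset: what is moved stays moved. The work goes in short steps, Python scripts to look and compute and a tool call to move; the robot and the scene stay as the last step left them, time stands still between calls to the robot, and variables do not carry over. Pictures are saved under pics/ and viewed, at most 10 in all, crops included, and the job is handed in when it is done.

Besides the shell and the picture viewer there is one more tool, called after ">>>" as name(argument=value, ...), one argument or row to a line, values as JSON. drive_tool: Moves the arm, as the interface text tells. Its arguments: {"type":"object","properties":{"rows":{"type":"array"}},"required":["rows"]}

```bash
mkdir -p pics
cat > h.py <<'E'
import numpy as np, cv2
from station import *
def world(p,u,v,z=None):
    z=p["z_map"][int(v),int(u)] if z is None else z
    c=np.array([(u-p["cx"])/p["fx"]*z,(v-p["cy"])/p["fy"]*z,z]); return p["R"].T@(c-p["t"])
def cloud(p,m=None):
    z=p["z_map"]; ok=z>0
    if m is not None: ok=ok&m
    v,u=np.nonzero(ok); z=z[v,u]
    c=np.c_[(u-p["cx"])/p["fx"]*z,(v-p["cy"])/p["fy"]*z,z]
    return (c-p["t"])@p["R"],u,v
def save(n,im): cv2.imwrite("pics/"+n,cv2.cvtColor(im,cv2.COLOR_RGB2BGR))
E
cat > a.py <<'E'
from h import *
np.set_printoptions(precision=3,suppress=True)
S={n:capture(n) for n in("scene","top")}
save("a.png",np.vstack([S["scene"]["frame"],S["top"]["frame"]])[:, :]) if 0 else None
for n,p in S.items():
    save(n+"1.png",p["frame"]); print(n,p["fx"],"cam at",-p["R"].T@p["t"])
    for l in("grinder","stand","filter_holder","funnel","tamper","switch_face"):
        for d in masks_of(l,p):
            if d["p"]<.2: continue
            P,u,v=cloud(p,d["region"])
            if len(P)<5: continue
            print(l,round(d["p"],2),np.round(d["xy"]),len(P),"lo",np.percentile(P,2,axis=0),"hi",np.percentile(P,98,axis=0))
s=sense();print(s["ee_rot"],s["tcp_pos"],s["gripper_width"],s["time_s"])
E
python3 a.py
```

```text
scene 452.79006070281116 cam at [ 0.081 -0.585  0.865]
grinder 0.59 [246. 102.] 8842 lo [0.509 0.152 0.018] hi [0.7   0.274 0.405]
stand 0.71 [319. 256.] 1073 lo [ 0.51  -0.192  0.003] hi [ 0.616 -0.081  0.048]
stand 0.63 [261. 218.] 872 lo [ 0.48  -0.026 -0.   ] hi [0.561 0.058 0.035]
stand 0.59 [268. 320.] 1274 lo [ 0.315 -0.263  0.003] hi [ 0.394 -0.182  0.035]
filter_holder 0.76 [307. 248.] 1262 lo [ 0.421 -0.17   0.025] hi [ 0.596 -0.098  0.063]
filter_holder 0.35 [243. 101.] 8875 lo [0.509 0.152 0.016] hi [0.703 0.278 0.405]
funnel 0.72 [348. 334.] 512 lo [ 0.438 -0.372  0.002] hi [ 0.491 -0.319  0.034]
tamper 0.82 [380. 300.] 693 lo [ 0.552 -0.353  0.004] hi [ 0.594 -0.308  0.088]
tamper 0.69 [244.  99.] 8878 lo [0.508 0.152 0.018] hi [0.7   0.273 0.405]
top 520.4796080896998 cam at [ 0.357 -0.063  1.563]
grinder 0.95 [173. 145.] 5477 lo [0.507 0.155 0.022] hi [0.704 0.288 0.41 ]
stand 0.88 [334. 249.] 591 lo [ 0.317 -0.256 -0.   ] hi [ 0.396 -0.178  0.039]
stand 0.75 [298. 187.] 452 lo [ 0.512 -0.181  0.012] hi [ 0.619 -0.08   0.052]
stand 0.75 [253. 191.] 561 lo [ 0.487 -0.018  0.001] hi [0.562 0.058 0.038]
filter_holder 0.89 [301. 183.] 868 lo [ 0.424 -0.168  0.021] hi [ 0.597 -0.092  0.065]
funnel 0.62 [377. 209.] 275 lo [ 0.439 -0.37  -0.004] hi [ 0.494 -0.315  0.037]
tamper 0.83 [371. 170.] 283 lo [ 0.554 -0.35   0.002] hi [ 0.598 -0.302  0.091]
[[ 0.947 -0.321 -0.   ]
 [-0.321 -0.947  0.   ]
 [-0.    -0.    -1.   ]] [0.201 0.592 0.242] 1.0011248640887287 0.7
```

Run:
```python
import cv2,numpy as np
a=cv2.imread("pics/scene1.png");b=cv2.imread("pics/top1.png")
cv2.imwrite("pics/c1.png",np.hstack([cv2.resize(a[170:400,180:480],(800,600))]))
```

```text
(no output)
```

View pics/scene1.png

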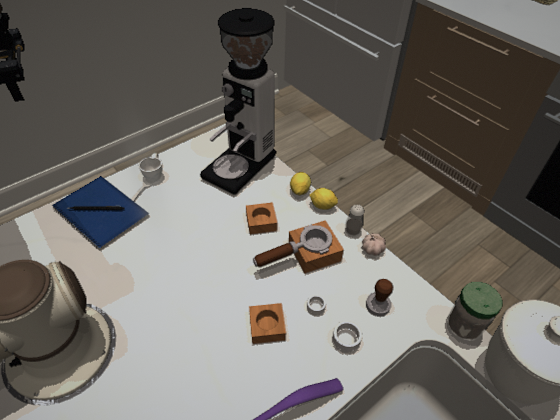

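View pics/top1.png

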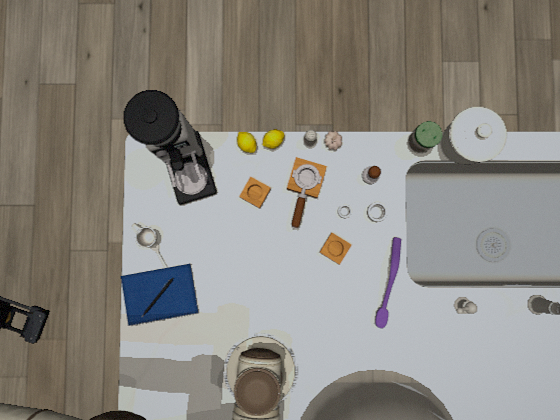

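The scene shows the holder in the stand at (319,246), the grinder at (243,100) and the tamper at (380,297). There are two funnel candidates: the small one at (316,305) and the larger one at (347,336). The larger is about 55 mm across in the mask (58 mm expected), so it fits. The stand meant is the large one holding the holder, not (262,218) or (267,322). Next I confirm this in one crop and measure more precisely.

View pics/c1.png

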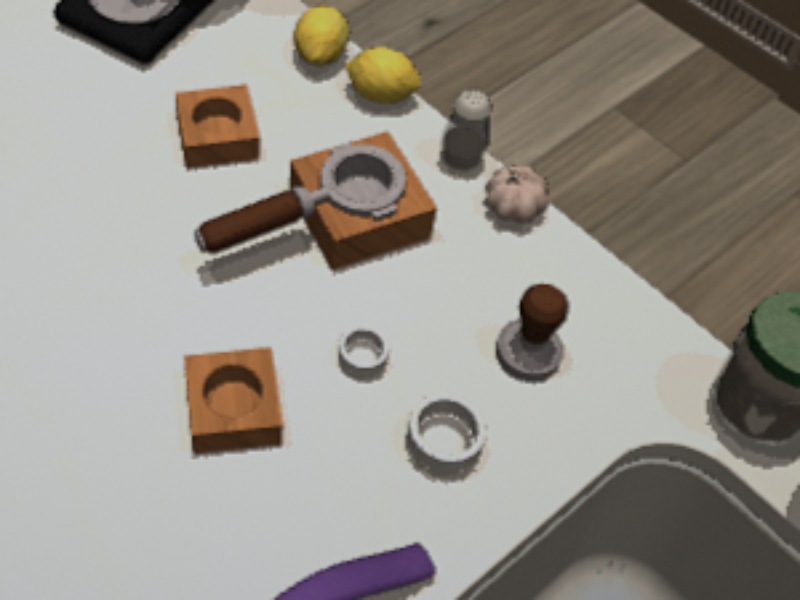

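```bash
cat > b.py <<'E'
from h import *
np.set_printoptions(precision=4,suppress=True)
def circ(Q):
    A=np.c_[2*Q,np.ones(len(Q))]; s=np.linalg.lstsq(A,(Q**2).sum(1),rcond=None)[0]
    return s[:2],np.sqrt(s[2]+s[0]**2+s[1]**2)
for n in("scene","top"):
    p=capture(n); P,u,v=cloud(p); print(n)
    for nm,c,zr in(("funnel",(.465,-.345),(.026,.036)),("small",None,(.018,.04)),("tamper",(.575,-.33),(.003,.1)),("rim",(.557,-.132),(.050,.06)),):
        if c is None: c=world(p,*((316,302) if n=="scene" else (344,209)))[:2]
        k=(np.linalg.norm(P[:,:2]-c,axis=1)<(.05 if nm!="small" else .03))&(P[:,2]>zr[0])&(P[:,2]<zr[1])
        if k.sum()<8: print(nm,k.sum());continue
        Q=P[k]; hull=cv2.convexHull(Q[:,:2].astype(np.float32))[:,0]
        print(nm,k.sum(),"z",np.percentile(Q[:,2],[5,50,95]),"enclosing",cv2.minEnclosingCircle(hull),"hullfit",circ(hull))
    # stand top
    k=(abs(P[:,0]-.56)<.08)&(abs(P[:,1]+.13)<.08)&(P[:,2]>.038)&(P[:,2]<.049)
    print("stand",k.sum(),cv2.minAreaRect(P[k][:,:2].astype(np.float32)*1000))
    # handle
    k=(P[:,0]<.50)&(P[:,0]>.40)&(abs(P[:,1]+.13)<.06)&(P[:,2]>.045)&(P[:,2]<.075)
    print("handle",k.sum(),"z",np.percentile(P[k][:,2],[50,95,99]),cv2.minAreaRect(P[k][:,:2].astype(np.float32)*1000),"mean",P[k].mean(0))
    # grinder slices
    g=(P[:,0]>.45)&(P[:,0]<.75)&(P[:,1]>.1)&(P[:,1]<.33)
    for a,b in((.02,.033),(.122,.136),(.136,.145),(.18,.24),(.40,.43)):
        k=g&(P[:,2]>a)&(P[:,2]<b)
        if k.sum()>8: print("grinder",a,k.sum(),P[k].mean(0),cv2.minAreaRect(P[k][:,:2].astype(np.float32)*1000))
E
python3 b.py
```

```text
scene
funnel 289 z [0.0267 0.0313 0.0338] enclosing ((0.4662138521671295, -0.3433874249458313), 0.02966199815273285) hullfit (array([ 0.4661, -0.3438]), np.float64(0.028772372227183835))
small 110 z [0.0185 0.0216 0.024 ] enclosing ((0.46884748339653015, -0.24810341000556946), 0.02062041498720646) hullfit (array([ 0.4688, -0.2481]), np.float64(0.019428055357342152))
tamper 743 z [0.0043 0.0222 0.0872] enclosing ((0.5714361071586609, -0.32815247774124146), 0.04763075336813927) hullfit (array([ 0.5698, -0.3288]), np.float64(0.04378347019677673))
rim 458 z [0.0515 0.0557 0.059 ] enclosing ((0.5553688406944275, -0.13274793326854706), 0.04791434481739998) hullfit (array([ 0.5569, -0.1334]), np.float64(0.044056704604756615))
stand 773 ((550.3392333984375, -128.8054962158203), (99.65711975097656, 133.88836669921875), 72.7483139038086)
handle 452 z [0.0577 0.0626 0.0635] ((458.8583984375, -109.13324737548828), (26.62131118774414, 89.09114074707031), 75.77947998046875) mean [ 0.4578 -0.1126  0.0566]
grinder 0.02 1467 [0.5663 0.1995 0.0281] ((596.9136352539062, 216.9070587158203), (199.7959747
[... 1627 characters left out ...]
 0.02 1239 [0.5587 0.2022 0.0278] ((595.4920043945312, 219.71566772460938), (199.2354278564453, 122.60887908935547), 17.59896469116211)
grinder 0.122 255 [0.5901 0.2126 0.1293] ((609.5617065429688, 221.79177856445312), (145.7986602783203, 108.27273559570312), 17.314437866210938)
grinder 0.136 35 [0.627  0.2107 0.1398] ((623.5852661132812, 212.17832946777344), (65.56925201416016, 138.4952392578125), 50.543739318847656)
grinder 0.18 415 [0.6081 0.2091 0.2139] ((625.33447265625, 205.02073669433594), (79.5804443359375, 126.91801452636719), 49.50080490112305)
grinder 0.4 2108 [0.6541 0.237  0.404 ] ((654.6142578125, 238.31446838378906), (123.85273742675781, 123.69597625732422), 9.110055923461914)
```

The crop confirms it: the larger funnel, fitted radius 28.6 mm (58 mm across) and 32 mm high, is the one meant; the small one is about 39 mm across. The 97 mm stand holds the holder. Next I refine the holder axis and start moving.

```bash
cat > c.py <<'E'
from h import *
np.set_printoptions(precision=4,suppress=True)
for n in("scene","top"):
    p=capture(n); P,u,v=cloud(p)
    k=(np.linalg.norm(P[:,:2]-(.56,-.132),axis=1)<.06)&(P[:,2]>.0505)&(P[:,2]<.062)
    Q=P[k][:,:2]; best=[]
    for x in np.arange(.545,.576,.0005):
        for y in np.arange(-.150,-.115,.0005):
            r=np.hypot(Q[:,0]-x,Q[:,1]-y); best.append((((r>.0255)&(r<.0372)).sum()-2*(r<.0245).sum(),x,y))
    b=np.array(best); t=b[b[:,0]>=b[:,0].max()-2]; print(n,len(Q),b[:,0].max(),t[:,1:].mean(0),t[:,1:].std(0))
    # fork slices, grinder frame guess
    a=np.deg2rad(17.7); o=np.array([.5733,.2110]); R=np.array([[np.cos(a),np.sin(a)],[-np.sin(a),np.cos(a)]])
    G=np.c_[(P[:,:2]-o)@R.T,P[:,2]]
    for x0 in(-.03,-.02,-.01,0,.01,.02):
        k=(abs(G[:,0]-x0)<.005)&(abs(G[:,1])<.06)&(G[:,2]>.123)&(G[:,2]<.137)
        y=np.sort(G[k][:,1]); print(x0,"neg",y[y<0][[0,-1]] if (y<0).any() else None,"pos",y[y>0][[0,-1]] if (y>0).any() else None,np.median(G[k][:,2]) if k.any() else 0)
    k=(abs(G[:,1])<.02)&(G[:,2]>.06)&(G[:,2]<.11)&(G[:,0]>.02); print("column face",np.percentile(G[k][:,0],[5,50]) if k.any() else None)
E
python3 c.py
```

```text
scene 505 370.0 [ 0.5662 -0.1347] [0.0002 0.0002]
-0.03 neg [-0.0427 -0.0339] pos [0.0322 0.0434] 0.12602332071955485
-0.02 neg [-0.0407 -0.031 ] pos [0.0311 0.0432] 0.1274335539098577
-0.01 neg [-0.0417 -0.0331] pos [0.0314 0.0401] 0.12923790700942805
0 neg [-0.042  -0.0306] pos [0.0309 0.042 ] 0.12885863232929706
0.01 neg [-0.0423 -0.0353] pos [0.0314 0.0397] 0.12899053903178961
0.02 neg [-0.0411 -0.0341] pos [0.03   0.0399] 0.12974873114905097
column face [0.0397 0.0427]
top 324 240.0 [ 0.5662 -0.1327] [0.0002 0.0003]
-0.03 neg [-0.0414 -0.034 ] pos [0.0341 0.0444] 0.1278169777429081
-0.02 neg [-0.0398 -0.0303] pos [0.0334 0.0423] 0.12927322220908968
-0.01 neg [-0.0386 -0.0306] pos [0.0331 0.042 ] 0.1289148676214603
0 neg [-0.0389 -0.0313] pos [0.0328 0.0426] 0.13039878169305613
0.01 neg [-0.0382 -0.031 ] pos [0.033  0.0418] 0.1307647715609985
0.02 neg [-0.0393 -0.0303] pos [0.0326 0.0419] 0.12922900911788043
column face [0.0413 0.0421]
```

>>> drive_tool(
  rows=[
    [100,12,-38,0,0,0,0],
    [100,12,-38,0,0,0,0],
    [100,12,-38,0,0,0,0],
    [100,12,-38,0,0,0,0],
    [100,12,-38,0,0,0,0],
  ],
)

```text
time_s: 1.32
tcp_pos: [0.2608, 0.4001, 0.2416]
ee_rot: [[0.947, -0.32, 0.0], [-0.32, -0.947, 0.0], [0.0, -0.0, -1.0]]
wrist_force: [0.1, -0.8, 0.6]
gripper_width: 0.998
gripper_force: 0.0
```

>>> drive_tool(
  rows=[
    [100,12,-38,0,0,0,0],
    [100,12,-38,0,0,0,0],
    [100,12,-38,0,0,0,0],
    [100,12,-38,0,0,0,0],
    [100,12,-38,0,0,0,0],
  ],
)

```text
time_s: 1.73
tcp_pos: [0.3206, 0.21, 0.2419]
ee_rot: [[0.947, -0.32, 0.001], [-0.32, -0.947, 0.001], [0.0, -0.001, -1.0]]
wrist_force: [1.2, 1.3, 0.5]
gripper_width: 1.002
gripper_force: 0.0
```

>>> drive_tool(
  rows=[
    [100,12,-38,0,0,0,0],
    [100,12,-38,0,0,0,0],
    [100,12,-38,0,0,0,0],
    [100,12,-38,0,0,0,0],
    [100,12,-38,0,0,0,0],
  ],
)

```text
time_s: 2.15
tcp_pos: [0.3807, 0.02, 0.2422]
ee_rot: [[0.947, -0.32, 0.002], [-0.32, -0.947, 0.001], [0.001, -0.001, -1.0]]
wrist_force: [0.4, 0.9, 0.1]
gripper_width: 1.002
gripper_force: 0.0
```

>>> drive_tool(
  rows=[
    [100,8.5,-36.3,0,0,0,0],
    [100,8.5,-36.3,0,0,0,0],
    [100,8.5,-36.3,0,0,0,0],
    [100,8.5,-36.3,0,0,0,0],
    [100,8.5,-36.3,0,0,0,0],
  ],
)

```text
time_s: 2.57
tcp_pos: [0.4232, -0.1617, 0.242]
ee_rot: [[0.947, -0.321, 0.001], [-0.321, -0.947, -0.0], [0.001, -0.0, -1.0]]
wrist_force: [0.5, 1.2, 0.2]
gripper_width: 0.998
gripper_force: 0.0
```

>>> drive_tool(
  rows=[
    [100,8.5,-36.3,0,0,0,0],
    [100,8.5,-36.3,0,0,0,0],
    [100,8.5,-36.3,0,0,0,0],
    [100,8.5,-36.3,0,0,0,0],
    [100,8.5,-36.3,0,0,0,0],
  ],
)

```text
time_s: 2.98
tcp_pos: [0.4656, -0.3432, 0.2416]
ee_rot: [[0.947, -0.321, 0.0], [-0.321, -0.947, -0.0], [0.0, 0.0, -1.0]]
wrist_force: [0.7, 1.2, 0.8]
gripper_width: 0.998
gripper_force: 0.0
```

>>> drive_tool(
  rows=[
    [100,0,0,-30,0,0,0],
    [100,0,0,-30,0,0,0],
    [100,0,0,-30,0,0,0],
    [100,0,0,-20,0,0,0],
    [100,0,0,0,0,0,0],
  ],
)

```text
time_s: 3.4
tcp_pos: [0.4626, -0.3398, 0.1267]
ee_rot: [[0.947, -0.322, -0.009], [-0.322, -0.947, 0.005], [-0.01, -0.001, -1.0]]
wrist_force: [-1.6, -0.2, -1.0]
gripper_width: 1.0
gripper_force: 0.0
```

>>> drive_tool(
  rows=[
    [100,0,0,-25,0,0,0],
    [100,0,0,-25,0,0,0],
    [100,0,0,-20,0,0,0],
    [100,0,0,-8,0,0,0],
    [100,0,0,0,0,0,0],
  ],
)

```text
time_s: 3.82
tcp_pos: [0.4652, -0.3409, 0.0528]
ee_rot: [[0.947, -0.321, -0.002], [-0.321, -0.947, 0.001], [-0.002, 0.0, -1.0]]
wrist_force: [-0.3, 0.2, 0.0]
gripper_width: 1.001
gripper_force: 0.0
```

>>> drive_tool(
  rows=[
    [100,0,0,0,0,0,0],
    [100,0,0,0,0,0,0],
  ],
)

```text
time_s: 3.98
tcp_pos: [0.467, -0.3417, 0.0555]
ee_rot: [[0.947, -0.32, 0.003], [-0.32, -0.947, -0.002], [0.004, 0.001, -1.0]]
wrist_force: [-0.2, 0.6, 0.8]
gripper_width: 1.003
gripper_force: 0.0
```

>>> drive_tool(
  rows=[
    [100,0,-1.5,-10,0,0,0],
    [100,0,0,-10,0,0,0],
    [100,0,0,0,0,0,0],
    [100,0,0,0,0,0,0],
    [100,0,0,0,0,0,0],
  ],
)

```text
time_s: 4.4
tcp_pos: [0.4656, -0.3426, 0.0334]
ee_rot: [[0.947, -0.321, -0.0], [-0.321, -0.947, 0.0], [-0.0, 0.0, -1.0]]
wrist_force: [0.3, -0.9, 0.8]
gripper_width: 0.998
gripper_force: 0.0
```

>>> drive_tool(
  rows=[
    [60,0,0,0,0,0,0],
    [60,0,0,0,0,0,0],
    [60,0,0,0,0,0,0],
    [60,0,0,0,0,0,0],
    [60,0,0,0,0,0,0],
  ],
)

```text
time_s: 4.82
tcp_pos: [0.4657, -0.3426, 0.0337]
ee_rot: [[0.947, -0.321, 0.0], [-0.321, -0.947, -0.0], [0.0, 0.0, -1.0]]
wrist_force: [-0.7, 0.5, -0.1]
gripper_width: 0.709
gripper_force: 0.0
```

>>> drive_tool(
  rows=[
    [50,0,0,0,0,0,0],
    [50,0,0,0,0,0,0],
    [50,0,0,0,0,0,0],
    [50,0,0,0,0,0,0],
    [50,0,0,0,0,0,0],
  ],
)

```text
time_s: 5.23
tcp_pos: [0.4656, -0.3426, 0.0336]
ee_rot: [[0.947, -0.321, 0.0], [-0.321, -0.947, -0.0], [0.0, 0.0, -1.0]]
wrist_force: [-0.4, 1.3, 1.1]
gripper_width: 0.651
gripper_force: 30.0
```

>>> drive_tool(
  rows=[
    [50,0,0,20,0,0,0],
    [50,0,0,30,0,0,0],
    [50,0,0,30,0,0,0],
    [50,0,0,20,0,0,0],
    [50,0,0,0,0,0,0],
  ],
)

```text
time_s: 5.65
tcp_pos: [0.4682, -0.3439, 0.1386]
ee_rot: [[0.947, -0.32, 0.009], [-0.32, -0.947, -0.005], [0.01, 0.002, -1.0]]
wrist_force: [0.3, -1.0, 0.1]
gripper_width: 0.655
gripper_force: 30.0
```

>>> drive_tool(
  rows=[
    [50,0,0,0,0,0,0],
    [50,0,0,0,0,0,0],
    [50,0,0,0,0,0,0],
  ],
)

```text
time_s: 5.9
tcp_pos: [0.4646, -0.3421, 0.1319]
ee_rot: [[0.947, -0.321, -0.003], [-0.321, -0.947, 0.002], [-0.003, -0.001, -1.0]]
wrist_force: [0.4, 0.2, -0.6]
gripper_width: 0.653
gripper_force: 30.0
```

```bash
cat > d.py <<'E'
from h import *
import sys
np.set_printoptions(precision=4,suppress=True)
s=sense();print(s["time_s"],s["tcp_pos"],s["gripper_width"],s["gripper_force"])
for n in("scene","top"):
    p=capture(n); save(f"{n}_{sys.argv[1]}.png",p["frame"])
    for d in masks_of("funnel",p):
        if d["p"]<.3: continue
        P,u,v=cloud(p,d["region"]);Q=P-s["tcp_pos"]; 
        print(n,round(d["p"],2),d["xy"],len(P),"lo",np.percentile(P,3,axis=0),"hi",np.percentile(P,97,axis=0),"med rel",np.median(Q,axis=0))
E
python3 d.py 2
```

```text
5.9 [ 0.4646 -0.3421  0.1319] 0.653480887003696 29.99963670037687
scene 0.78 [343.4, 313.9] 230 lo [ 0.4368 -0.3584  0.1019] hi [ 0.483  -0.318   0.1316] med rel [-0.022   0.0098 -0.0084]
scene 0.62 [316.9, 300.4] 250 lo [ 0.4495 -0.2679 -0.0006] hi [ 0.4848 -0.2309  0.024 ] med rel [ 0.0057  0.0956 -0.1152]
```

>>> drive_tool(
  rows=[
    [50,8,16,0,0,0,0],
    [50,14,29,0,0,0,0],
    [50,14,29,0,0,0,0],
    [50,14,29,0,0,0,0],
    [50,14,29,0,0,0,0],
  ],
)

```text
time_s: 6.52
tcp_pos: [0.5298, -0.2094, 0.1331]
ee_rot: [[0.947, -0.322, -0.001], [-0.322, -0.947, 0.0], [-0.001, 0.0, -1.0]]
wrist_force: [0.3, 0.1, -0.2]
gripper_width: 0.649
gripper_force: 30.0
```

>>> drive_tool(
  rows=[
    [50,14,29,0,0,0,0],
    [50,14,29,0,0,0,0],
    [50,8,18.5,0,0,0,0],
    [50,0,0,0,0,0,0],
    [50,0,0,0,0,0,0],
  ],
)

```text
time_s: 6.93
tcp_pos: [0.5658, -0.133, 0.133]
ee_rot: [[0.948, -0.319, -0.001], [-0.319, -0.948, -0.0], [-0.001, 0.0, -1.0]]
wrist_force: [0.8, 0.3, 0.0]
gripper_width: 0.655
gripper_force: 30.0
```

>>> drive_tool(
  rows=[
    [50,0,0,0,0,0,0],
    [50,0,0,0,0,0,0],
    [50,0,0,0,0,0,0],
  ],
)

```text
time_s: 7.18
tcp_pos: [0.5651, -0.1351, 0.1334]
ee_rot: [[0.947, -0.322, -0.0], [-0.322, -0.947, -0.0], [-0.0, 0.0, -1.0]]
wrist_force: [0.6, -0.6, 0.3]
gripper_width: 0.651
gripper_force: 30.0
```

```bash
python3 d.py 3
python3 - <<'E'
import cv2
a=cv2.imread("pics/scene_3.png")[190:300,240:390]
cv2.imwrite("pics/c3.png",cv2.resize(a,(800,586)))
E
```

```text
7.1833 [ 0.5651 -0.1351  0.1334] 0.6510165495031963 29.999539931304753
scene 0.68 [317.1, 303.7] 296 lo [ 0.4493 -0.2672 -0.0014] hi [ 0.4878 -0.2285  0.0242] med rel [-0.0928 -0.1105 -0.1188]
scene 0.44 [310.0, 224.9] 128 lo [ 0.5369 -0.1557  0.1045] hi [ 0.5641 -0.1136  0.1331] med rel [-0.0235 -0.0044 -0.0076]
top 0.63 [343.2, 209.7] 145 lo [ 0.4502 -0.2673 -0.0056] hi [ 0.4871 -0.2288  0.0266] med rel [-0.0941 -0.1139 -0.1251]
top 0.58 [170.9, 143.3] 5606 lo [0.5108 0.1602 0.0222] hi [0.7025 0.2859 0.4082] med rel [0.0554 0.3516 0.1369]
```

View pics/c3.png

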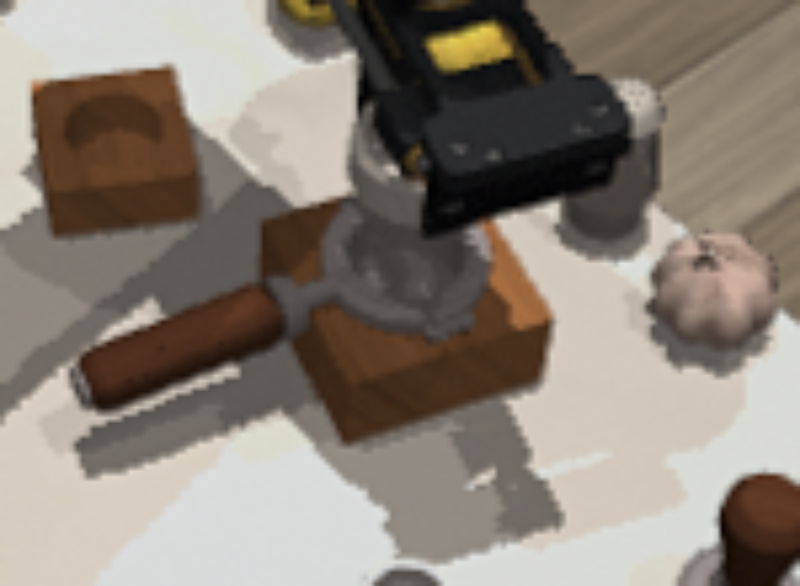

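The crop shows the funnel held level by the fingers, above the basket (at about (430,200) in the crop). I lower it now.

>>> drive_tool(
  rows=[
    [50,0.5,0.3,-12,0,0,0],
    [50,0,0,-15,0,0,0],
    [50,0,0,-8,0,0,0],
    [50,0,0,-4,0,0,0],
    [50,0,0,0,0,0,0],
  ],
)

```text
time_s: 7.8
tcp_pos: [0.5655, -0.1339, 0.0936]
ee_rot: [[0.947, -0.321, -0.002], [-0.321, -0.947, -0.0], [-0.002, 0.001, -1.0]]
wrist_force: [0.2, -0.4, -1.7]
gripper_width: 0.656
gripper_force: 30.0
```

>>> drive_tool(
  rows=[
    [50,0,0,-3,0,0,0],
    [50,0,0,-3,0,0,0],
    [50,0,0,-3,0,0,0],
    [50,0,0,0,0,0,0],
    [50,0,0,0,0,0,0],
  ],
)

```text
time_s: 8.22
tcp_pos: [0.5661, -0.1338, 0.0856]
ee_rot: [[0.947, -0.321, -0.0], [-0.321, -0.947, -0.0], [0.0, 0.0, -1.0]]
wrist_force: [0.2, -0.2, -0.3]
gripper_width: 0.652
gripper_force: 30.0
```

>>> drive_tool(
  rows=[
    [50,0,0,-2,0,0,0],
    [50,0,0,-2,0,0,0],
    [50,0,0,-1.5,0,0,0],
    [50,0,0,0,0,0,0],
    [50,0,0,0,0,0,0],
  ],
)

```text
time_s: 8.63
tcp_pos: [0.566, -0.1338, 0.0799]
ee_rot: [[0.947, -0.321, -0.0], [-0.321, -0.947, -0.0], [-0.0, 0.0, -1.0]]
wrist_force: [0.2, 0.2, -0.2]
gripper_width: 0.657
gripper_force: 30.0
```

>>> drive_tool(
  rows=[
    [50,0,0,-1,0,0,0],
    [50,0,0,0,0,0,0],
    [50,0,0,0,0,0,0],
  ],
)

```text
time_s: 8.88
tcp_pos: [0.5661, -0.1338, 0.0791]
ee_rot: [[0.947, -0.321, 0.0], [-0.321, -0.947, -0.0], [0.0, 0.0, -1.0]]
wrist_force: [-0.1, 0.5, -0.0]
gripper_width: 0.653
gripper_force: 30.0
```

>>> drive_tool(
  rows=[
    [50,0,0,-0.8,0,0,0],
    [50,0,0,0,0,0,0],
    [50,0,0,0,0,0,0],
  ],
)

```text
time_s: 9.13
tcp_pos: [0.5662, -0.1338, 0.0787]
ee_rot: [[0.947, -0.321, 0.0], [-0.321, -0.947, -0.0], [0.0, -0.0, -1.0]]
wrist_force: [-0.6, -0.2, 3.6]
gripper_width: 0.656
gripper_force: 30.0
```

>>> drive_tool(
  rows=[
    [80,0,0,0,0,0,0],
    [80,0,0,0,0,0,0],
    [80,0,0,0,0,0,0],
    [80,0,0,0,0,0,0],
    [80,0,0,0,0,0,0],
  ],
)

```text
time_s: 9.55
tcp_pos: [0.5661, -0.1338, 0.078]
ee_rot: [[0.947, -0.321, -0.0], [-0.321, -0.947, 0.0], [-0.0, 0.0, -1.0]]
wrist_force: [-0.2, 0.3, 0.2]
gripper_width: 0.797
gripper_force: 0.0
```

>>> drive_tool(
  rows=[
    [80,0,0,15,0,0,0],
    [80,0,0,30,0,0,0],
    [80,0,0,30,0,0,0],
    [80,-20,5,15,0,0,0],
    [80,-20,5,0,0,0,0],
  ],
)

```text
time_s: 9.97
tcp_pos: [0.5288, -0.1239, 0.1722]
ee_rot: [[0.947, -0.321, 0.009], [-0.321, -0.947, -0.001], [0.008, -0.002, -1.0]]
wrist_force: [0.4, 0.2, -0.2]
gripper_width: 0.8
gripper_force: 0.0
```

>>> drive_tool(
  rows=[
    [80,-20,5,0,0,0,0],
    [80,-20,5,0,0,0,0],
    [80,0,0,0,0,0,0],
    [80,0,0,0,0,0,0],
  ],
)

```text
time_s: 10.3
tcp_pos: [0.4856, -0.1137, 0.1687]
ee_rot: [[0.947, -0.32, 0.001], [-0.32, -0.947, -0.0], [0.001, -0.0, -1.0]]
wrist_force: [0.5, -0.8, 1.3]
gripper_width: 0.801
gripper_force: 0.0
```

```bash
cat > e.py <<'E'
from h import *
np.set_printoptions(precision=4,suppress=True)
s=sense();print(s["time_s"],s["tcp_pos"],s["gripper_width"])
for n in("scene","top"):
    p=capture(n); save(n+"_4.png",p["frame"]); P,u,v=cloud(p)
    d=np.linalg.norm(P[:,:2]-(.566,-.134),axis=1)
    for a,b,r in((.070,.083,.04),(.0505,.060,.06)):
        k=(d<r)&(P[:,2]>a)&(P[:,2]<b)
        if k.sum()>8: print(n,k.sum(),"z",np.percentile(P[k][:,2],[5,50,95]),cv2.minEnclosingCircle(P[k][:,:2].astype(np.float32)))
    # handle midline: ridge points
    k=(P[:,0]<.50)&(P[:,0]>.40)&(abs(P[:,1]+.11)<.05)&(P[:,2]>.045)&(P[:,2]<.075)
    if k.sum()>8: print("handle",k.sum(),cv2.minAreaRect(P[k][:,:2].astype(np.float32)*1000))
E
python3 e.py
python3 - <<'E'
import cv2
a=cv2.imread("pics/scene_4.png")[190:300,240:390]
cv2.imwrite("pics/c4.png",cv2.resize(a,(800,586)))
E
```

```text
10.3 [ 0.4856 -0.1137  0.1687] 0.8010916492949253
scene 178 z [0.0707 0.0762 0.079 ] ((0.5664108991622925, -0.1359272301197052), 0.029530789703130722)
scene 341 z [0.0513 0.0549 0.0589] ((0.5546519160270691, -0.13840460777282715), 0.047259945422410965)
handle 479 ((458.6046142578125, -109.69296264648438), (26.07855987548828, 88.41390228271484), 76.06909942626953)
top 20 z [0.0508 0.0527 0.0583] ((0.5881215929985046, -0.1404615342617035), 0.045688483864068985)
handle 157 ((441.8448181152344, -102.99227142333984), (25.32147789001465, 52.40266036987305), 76.04798889160156)
```

View pics/c4.png

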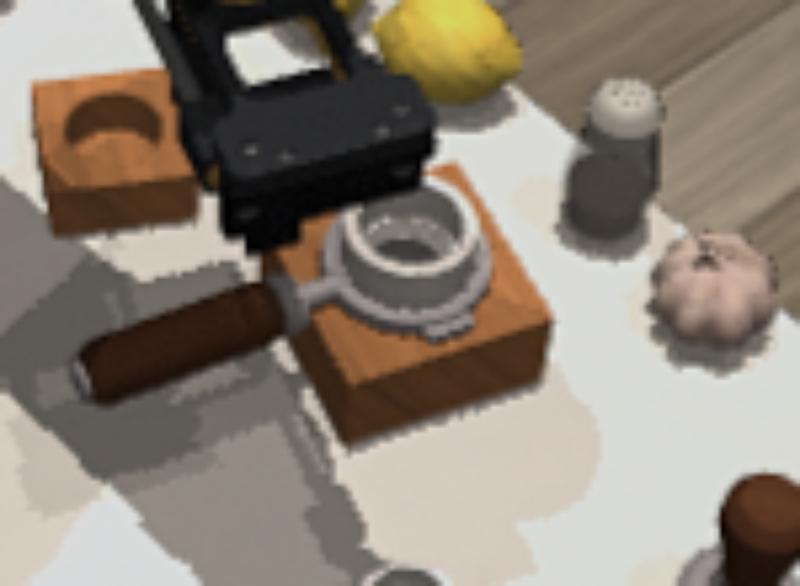

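The funnel is seated: its top is at 77 mm and the axes match. Next I grip the handle.

>>> drive_tool(
  rows=[
    [80,0.8,-0.2,-25,0,0,0.082],
    [80,0,0,-30,0,0,0],
    [80,0,0,-30,0,0,0],
    [80,0,0,-20,0,0,0],
    [80,0,0,-12,0,0,0],
  ],
)

```text
time_s: 10.82
tcp_pos: [0.4864, -0.1142, 0.0483]
ee_rot: [[0.97, -0.243, -0.004], [-0.243, -0.97, -0.0], [-0.004, 0.001, -1.0]]
wrist_force: [-0.2, -0.1, -0.4]
gripper_width: 0.803
gripper_force: 0.0
```

>>> drive_tool(
  rows=[
    [80,0,0,0,0,0,0],
    [80,0,0,0,0,0,0],
    [80,0,0,0,0,0,0],
  ],
)

```text
time_s: 11.07
tcp_pos: [0.4882, -0.1141, 0.0518]
ee_rot: [[0.97, -0.242, 0.002], [-0.242, -0.97, -0.0], [0.002, -0.0, -1.0]]
wrist_force: [-0.4, 0.4, 0.6]
gripper_width: 0.798
gripper_force: 0.0
```

>>> drive_tool(
  rows=[
    [10,0,0,0,0,0,0],
    [10,0,0,0,0,0,0],
    [10,0,0,0,0,0,0],
    [10,0,0,0,0,0,0],
    [10,0,0,0,0,0,0],
  ],
)

```text
time_s: 11.48
tcp_pos: [0.4871, -0.114, 0.0517]
ee_rot: [[0.97, -0.242, 0.001], [-0.242, -0.97, 0.0], [0.001, -0.0, -1.0]]
wrist_force: [-0.0, 0.1, -0.4]
gripper_width: 0.51
gripper_force: 0.0
```

>>> drive_tool(
  rows=[
    [10,0,0,0,0,0,0],
    [10,0,0,0,0,0,0],
    [10,0,0,0,0,0,0],
    [10,0,0,0,0,0,0],
    [10,0,0,0,0,0,0],
  ],
)

```text
time_s: 11.9
tcp_pos: [0.4868, -0.114, 0.0513]
ee_rot: [[0.97, -0.242, -0.0], [-0.242, -0.97, -0.0], [-0.0, 0.0, -1.0]]
wrist_force: [-0.7, -0.1, -0.1]
gripper_width: 0.296
gripper_force: 30.0
```

>>> drive_tool(
  rows=[
    [10,0,0,5,0,0,0],
    [10,0,0,10,0,0,0],
    [10,0,0,15,0,0,0],
    [10,0,0,20,0,0,0],
    [10,0,0,20,0,0,0],
  ],
)

```text
time_s: 12.32
tcp_pos: [0.4853, -0.1139, 0.1209]
ee_rot: [[0.97, -0.243, -0.004], [-0.243, -0.97, 0.0], [-0.004, 0.001, -1.0]]
wrist_force: [0.2, -0.6, -4.0]
gripper_width: 0.294
gripper_force: 30.0
```

>>> drive_tool(
  rows=[
    [10,0,0,12,0,0,0],
    [10,0,0,6,0,0,0],
    [10,0,0,0,0,0,0],
    [10,0,0,0,0,0,0],
    [10,0,0,0,0,0,0],
  ],
)

```text
time_s: 12.73
tcp_pos: [0.4857, -0.1139, 0.1379]
ee_rot: [[0.97, -0.243, -0.003], [-0.243, -0.97, 0.0], [-0.003, 0.001, -1.0]]
wrist_force: [-0.1, 0.0, -4.7]
gripper_width: 0.296
gripper_force: 30.0
```

```bash
cat > f.py <<'E'
from h import *
import sys
np.set_printoptions(precision=4,suppress=True)
s=sense();t=np.array(s["tcp_pos"]);R=np.array(s["ee_rot"]);print(s["time_s"],t,s["gripper_width"],s["gripper_force"],s["wrist_force"])
x=R[:2,0]/np.linalg.norm(R[:2,0]); y=np.array([-x[1],x[0]])
for n in("scene","top"):
    p=capture(n); save(n+f"_{sys.argv[1]}.png",p["frame"]); P,u,v=cloud(p)
    L=np.c_[(P[:,:2]-t[:2])@x,(P[:,:2]-t[:2])@y,P[:,2]-t[2]]  # holder-like frame at TCP
    k=(abs(L[:,0]-.082)<.05)&(abs(L[:,1])<.05)&(L[:,2]>.018)&(L[:,2]<.034); Q=L[k]
    if k.sum()<10: print(n,"few");continue
    top=Q[:,2]>np.percentile(Q[:,2],97)-.012
    print(n,k.sum(),"funnel circle",cv2.minEnclosingCircle(Q[top][:,:2].astype(np.float32)),"z95",np.percentile(Q[:,2],95))
    T=Q[Q[:,2]>.019]; A=np.c_[T[:,:2],np.ones(len(T))]
    for i in range(6):
        c=np.linalg.lstsq(A,T[:,2],rcond=None)[0]; r=T[:,2]-A@c; m=r>-0.002; A,T=A[m],T[m]
    print("plane slopes x,y",c,len(T))
E
python3 f.py 5;  python3 - <<'E'
import cv2
a=cv2.imread("pics/scene_5.png")[150:300,220:425]
cv2.imwrite("pics/c5.png",cv2.resize(a,(800,586)))
E
```

```text
12.7333 [ 0.4857 -0.1139  0.1379] 0.2964853314517762 29.99990844167769 [-0.1352  0.0499 -4.662 ]
scene 185 funnel circle ((0.0824323371052742, -0.0011285848449915648), 0.02923215553164482) z95 0.026647788217993743
plane slopes x,y [-0.003  -0.0023  0.025 ] 124
top 64 funnel circle ((0.08854050934314728, 0.002028917893767357), 0.027498789131641388) z95 0.028746757012169215
plane slopes x,y [-0.0941 -0.0152  0.035 ] 41
```

View pics/c5.png

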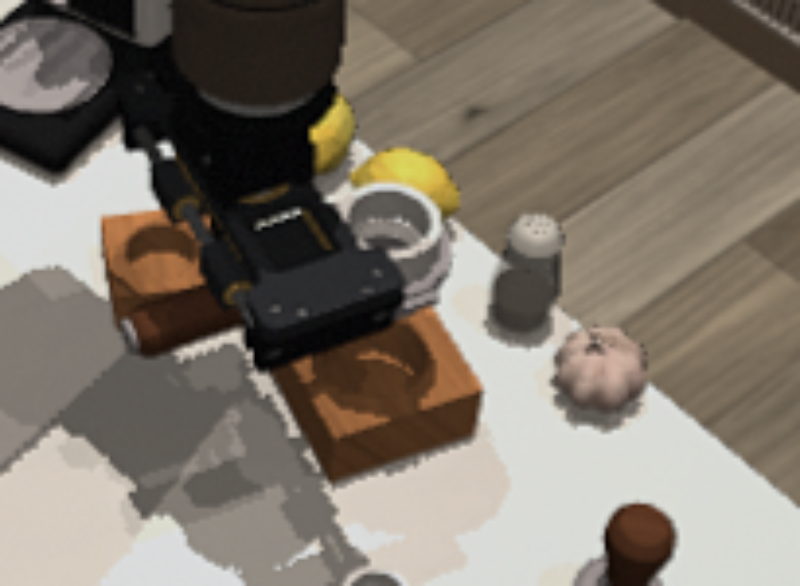

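Still level, with the funnel on (scene plane slope about 0). I carry it round to 90 mm in front of the seat with yaw +31.7°.

>>> drive_tool(
  rows=[
    [10,-5,15,0,0,0,0.04],
    [10,-9,25,0,0,0,0.06],
    [10,-10,33,0,0,0,0.07],
    [10,-10,33,0,0,0,0.07],
    [10,-10,33,0,0,0,0.07],
  ],
)

```text
time_s: 13.25
tcp_pos: [0.4419, 0.0259, 0.1385]
ee_rot: [[0.998, 0.067, -0.001], [0.067, -0.998, -0.001], [-0.002, 0.001, -1.0]]
wrist_force: [0.8, 1.5, -4.3]
gripper_width: 0.298
gripper_force: 30.0
```

>>> drive_tool(
  rows=[
    [10,-10,33,0,0,0,0.07],
    [10,-9,33,0,0,0,0.07],
    [10,-7,33,0,0,0,0.06],
    [10,-4,22,0,0,0,0.043],
    [10,-2.5,12.6,0,0,0,0],
  ],
)

```text
time_s: 13.67
tcp_pos: [0.4099, 0.161, 0.139]
ee_rot: [[0.951, 0.308, 0.0], [0.308, -0.951, 0.0], [0.0, -0.0, -1.0]]
wrist_force: [0.9, -1.2, -3.2]
gripper_width: 0.293
gripper_force: 30.0
```

>>> drive_tool(
  rows=[
    [10,0,0,0,0,0,0],
    [10,0,0,0,0,0,0],
    [10,0,0,0,0,0,0],
    [10,0,0,0,0,0,0],
    [10,0,0,0,0,0,0],
  ],
)

```text
time_s: 14.08
tcp_pos: [0.4104, 0.1577, 0.139]
ee_rot: [[0.953, 0.302, -0.0], [0.302, -0.953, -0.0], [-0.001, 0.0, -1.0]]
wrist_force: [-0.3, -0.2, -4.1]
gripper_width: 0.295
gripper_force: 30.0
```

```bash
cat >> f.py <<'E'
a=np.deg2rad(17.7);d=np.array([np.cos(a),np.sin(a)]);e=np.array([-d[1],d[0]])
w=t[:2]+.082*x-np.array([.5733,.2110]);print("axis in grinder frame mm",1000*w@d,1000*w@e,"yaw",np.degrees(np.arctan2(x[1],x[0])),"tilt",R[:,2])
E
python3 f.py 6;  python3 - <<'E'
import cv2
a=cv2.imread("pics/scene_6.png")[70:250,150:396]
cv2.imwrite("pics/c6.png",cv2.resize(a,(800,586)))
E
```

```text
14.0833 [0.4104 0.1577 0.139 ] 0.2945972324479722 29.999980442225933 [-0.287  -0.1767 -4.0508]
scene 69 funnel circle ((0.0940195843577385, 0.0033726179972290993), 0.025520652532577515) z95 0.026714778565613106
plane slopes x,y [-0.1091 -0.0417  0.0361] 47
top 117 funnel circle ((0.0836585983633995, 0.0018179407343268394), 0.028927989304065704) z95 0.030012666814592946
plane slopes x,y [-0.0104 -0.0071  0.0288] 36
axis in grinder frame mm -89.39198341964268 -1.428421727721658 yaw 17.568653816796903 tilt [-0.0005 -0.0004 -1.    ]
```

View pics/c6.png

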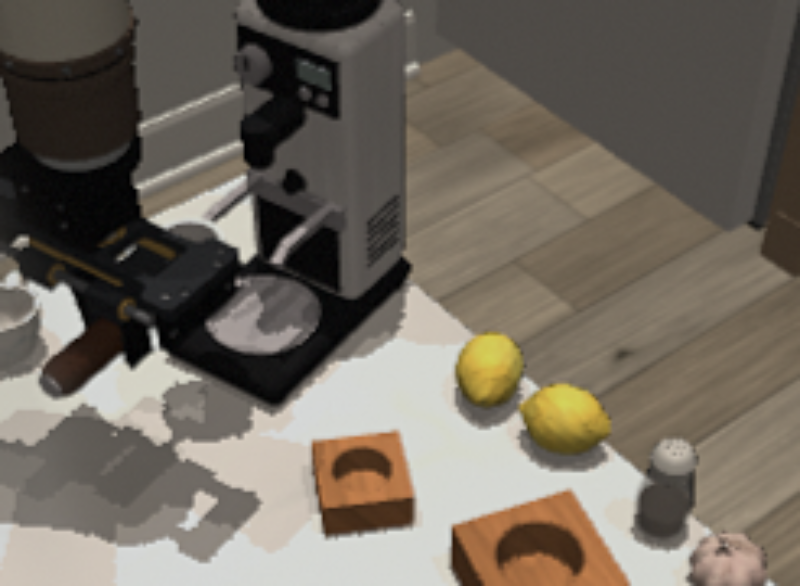

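The holder is just in front of the fork (funnel at about (190,235) in the crop, prongs at (240,200) and (300,240)), 3 mm high and about 1 mm to the side. I correct that and slide in.

>>> drive_tool(
  rows=[
    [10,6,3.5,0,0,0,0.002],
    [10,12,3.8,0,0,0,0],
    [10,12,3.8,0,0,0,0],
    [10,8,2.5,0,0,0,0],
    [10,0,0,0,0,0,0],
  ],
)

```text
time_s: 14.6
tcp_pos: [0.4505, 0.1731, 0.1393]
ee_rot: [[0.952, 0.305, 0.002], [0.305, -0.952, 0.001], [0.002, -0.0, -1.0]]
wrist_force: [0.6, 0.9, -3.0]
gripper_width: 0.291
gripper_force: 30.0
```

>>> drive_tool(
  rows=[
    [10,6,1.9,0,0,0,0],
    [10,10,3.2,0,0,0,0],
    [10,10,3.2,0,0,0,0],
    [10,6,1.9,0,0,0,0],
    [10,0,0,0,0,0,0],
  ],
)

```text
time_s: 15.02
tcp_pos: [0.4822, 0.1832, 0.1393]
ee_rot: [[0.952, 0.305, 0.001], [0.305, -0.952, 0.001], [0.001, -0.0, -1.0]]
wrist_force: [0.0, 0.5, -3.7]
gripper_width: 0.294
gripper_force: 30.0
```

```bash
python3 f.py 7
```

```text
15.0167 [0.4822 0.1832 0.1393] 0.29444338816238 29.999837139621377 [ 0.048   0.546  -3.6567]
scene 39 funnel circle ((0.10287757217884064, 0.008208412677049637), 0.019443100318312645) z95 0.02623051975093924
plane slopes x,y [-0.1903 -0.0778  0.0452] 22
top 62 funnel circle ((0.08168292790651321, 0.000976736657321453), 0.02891591750085354) z95 0.028715782691201296
plane slopes x,y [ 0.0944 -0.0703  0.0184] 25
axis in grinder frame mm -13.27064047370346 1.3538608255476023 yaw 17.769648595841538 tilt [ 0.0014  0.0006 -1.    ]
```

>>> drive_tool(
  rows=[
    [10,0.3,-1,-1,0,0,0],
    [10,0,0,-0.7,0,0,0],
    [10,0,0,-0.5,0,0,0],
    [10,0,0,0,0,0,0],
    [10,0,0,0,0,0,0],
  ],
)

```text
time_s: 15.53
tcp_pos: [0.4805, 0.1814, 0.1371]
ee_rot: [[0.952, 0.305, 0.0], [0.305, -0.952, 0.0], [0.0, -0.0, -1.0]]
wrist_force: [-0.4, 0.0, -4.5]
gripper_width: 0.295
gripper_force: 30.0
```

>>> drive_tool(
  rows=[
    [10,0,0,-0.5,0,0,0],
    [10,0,0,0,0,0,0],
    [10,0,0,0,0,0,0],
  ],
)

```text
time_s: 15.78
tcp_pos: [0.4807, 0.1815, 0.1367]
ee_rot: [[0.952, 0.305, 0.0], [0.305, -0.952, 0.0], [0.0, -0.0, -1.0]]
wrist_force: [-0.6, 0.6, -2.9]
gripper_width: 0.298
gripper_force: 30.0
```

>>> drive_tool(
  rows=[
    [10,0,0,-0.5,0,0,0],
    [10,0,0,0,0,0,0],
    [10,0,0,0,0,0,0],
  ],
)

```text
time_s: 16.03
tcp_pos: [0.4808, 0.1815, 0.1363]
ee_rot: [[0.952, 0.305, 0.0], [0.305, -0.952, 0.0], [0.0, -0.0, -1.0]]
wrist_force: [-1.2, -0.6, -1.8]
gripper_width: 0.29
gripper_force: 30.0
```

>>> drive_tool(
  rows=[
    [10,0,0,-0.5,0,0,0],
    [10,0,0,0,0,0,0],
    [10,0,0,0,0,0,0],
  ],
)

```text
time_s: 16.28
tcp_pos: [0.4808, 0.1814, 0.1359]
ee_rot: [[0.952, 0.305, 0.0], [0.305, -0.952, 0.0], [0.0, -0.0, -1.0]]
wrist_force: [-2.2, -0.1, -0.3]
gripper_width: 0.293
gripper_force: 30.0
```

The rim rests on the prongs (vertical load about 0). I push in now.

>>> drive_tool(
  rows=[
    [10,2.5,0.8,0,0,0,0],
    [10,2.5,0.8,0,0,0,0],
    [10,2.5,0.8,0,0,0,0],
    [10,0,0,0,0,0,0],
    [10,0,0,0,0,0,0],
  ],
)

```text
time_s: 16.7
tcp_pos: [0.4889, 0.184, 0.1357]
ee_rot: [[0.952, 0.305, 0.001], [0.305, -0.952, 0.0], [0.001, -0.0, -1.0]]
wrist_force: [-0.8, -1.3, 1.0]
gripper_width: 0.293
gripper_force: 30.0
```

>>> drive_tool(
  rows=[
    [10,1.5,0.5,0,0,0,0],
    [10,1.5,0.5,0,0,0,0],
    [10,1.5,0.5,0,0,0,0],
    [10,0,0,0,0,0,0],
    [10,0,0,0,0,0,0],
  ],
)

```text
time_s: 17.12
tcp_pos: [0.4922, 0.185, 0.1355]
ee_rot: [[0.952, 0.305, -0.001], [0.305, -0.952, -0.001], [-0.001, 0.0, -1.0]]
wrist_force: [-4.7, -0.7, 3.7]
gripper_width: 0.292
gripper_force: 30.0
```

```bash
python3 f.py 8
```

```text
17.1167 [0.4922 0.185  0.1355] 0.29212442977584513 30.000135507434607 [-4.6736 -0.7306  3.661 ]
scene 119 funnel circle ((0.11063551902770996, -0.011716321110725403), 0.040486890822649) z95 0.03293009543151488
plane slopes x,y [0.2438 0.0751 0.0007] 43
top 82 funnel circle ((0.10737317055463791, -0.007224073633551598), 0.04851274564862251) z95 0.030580391280917024
plane slopes x,y [-0.0092 -0.0243  0.0292] 27
axis in grinder frame mm -3.1277567303642857 0.0005173131878591605 yaw 17.766954490248615 tilt [-0.0013 -0.0007 -1.    ]
```

>>> drive_tool(
  rows=[
    [10,1,0.3,0,0,0,0],
    [10,1,0.3,0,0,0,0],
    [10,1,0.3,0,0,0,0],
    [10,0,0,0,0,0,0],
    [10,0,0,0,0,0,0],
  ],
)

```text
time_s: 17.63
tcp_pos: [0.493, 0.185, 0.1347]
ee_rot: [[0.952, 0.305, -0.006], [0.305, -0.952, -0.003], [-0.007, 0.001, -1.0]]
wrist_force: [-9.4, -1.9, 4.9]
gripper_width: 0.294
gripper_force: 30.0
```

>>> drive_tool(
  rows=[
    [10,0.6,0.2,0,0,0,0],
    [10,0,0,0,0,0,0],
    [10,0,0,0,0,0,0],
    [10,0,0,0,0,0,0],
    [10,0,0,0,0,0,0],
  ],
)

```text
time_s: 18.05
tcp_pos: [0.4932, 0.1849, 0.1345]
ee_rot: [[0.952, 0.305, -0.007], [0.305, -0.952, -0.004], [-0.008, 0.001, -1.0]]
wrist_force: [-10.9, -1.5, 4.1]
gripper_width: 0.293
gripper_force: 30.0
```

>>> drive_tool(
  rows=[
    [10,1,0.3,0,0,0,0],
    [10,1,0.3,0,0,0,0],
    [10,0,0,0,0,0,0],
    [10,0,0,0,0,0,0],
    [10,0,0,0,0,0,0],
  ],
)

```text
time_s: 18.47
tcp_pos: [0.4946, 0.1852, 0.1343]
ee_rot: [[0.952, 0.305, -0.009], [0.305, -0.952, -0.004], [-0.01, 0.002, -1.0]]
wrist_force: [-10.4, -1.1, 4.2]
gripper_width: 0.295
gripper_force: 30.0
```

```bash
cat > g.py <<'E'
from h import *
np.set_printoptions(precision=4,suppress=True)
a=np.deg2rad(17.7); o=np.array([.5733,.2110]); R=np.array([[np.cos(a),np.sin(a)],[-np.sin(a),np.cos(a)]])
for n in("scene","top"):
    p=capture(n); save(n+"_9.png",p["frame"]); P,u,v=cloud(p); G=np.c_[(P[:,:2]-o)@R.T,P[:,2]]
    k=(np.hypot(G[:,0],G[:,1])<.045)&(G[:,2]>.153)&(G[:,2]<.168); Q=G[k]
    near=Q[Q[:,0]<-.01]
    print(n,k.sum(),"funnel top z",np.percentile(Q[:,2],[50,95]),"lo",np.percentile(Q,2,axis=0),"hi",np.percentile(Q,98,axis=0),"front x",np.sort(Q[abs(Q[:,1])<.008][:,0])[:4])
    k=(np.hypot(G[:,0],G[:,1])<.05)&(G[:,2]>.134)&(G[:,2]<.144); Q=G[k]
    print(" rim",len(Q),"lo",np.percentile(Q,2,axis=0),"hi",np.percentile(Q,98,axis=0))
    f=p["frame"]; c=p["R"]@np.array([.5733,.211,.14])+p["t"]; U=int(c[0]/c[2]*p["fx"]+p["cx"]);V=int(c[1]/c[2]*p["fy"]+p["cy"])
    save(n+"_9c.png",cv2.resize(f[V-30:V+30,U-40:U+40],(400,300),interpolation=cv2.INTER_CUBIC))
b=[cv2.imread(f"pics/{n}_9c.png") for n in("scene","top")]; cv2.imwrite("pics/c9.png",np.hstack(b))
E
python3 g.py
```

```text
scene 43 funnel top z [0.1591 0.1634] lo [ 0.01   -0.0119  0.1533] hi [0.0442 0.0231 0.1645] front x [0.0201 0.0211 0.0219 0.0221]
 rim 8 lo [ 0.0437 -0.0193  0.1407] hi [0.0468 0.0017 0.1434]
top 55 funnel top z [0.1606 0.1661] lo [-0.0219 -0.0257  0.155 ] hi [ 0.0209 -0.0093  0.1671] front x []
 rim 113 lo [-0.0291 -0.0397  0.1341] hi [ 0.0436 -0.0071  0.1437]
```

View pics/c9.png

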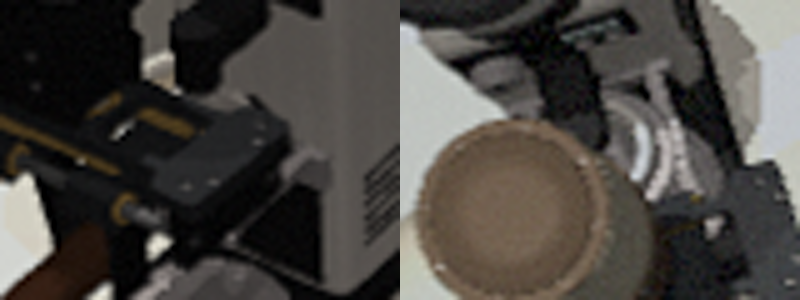

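In the top half of the crop the funnel ring shows at about (640,140), under the nozzle between the prongs, with the arm hiding the rest. I push until the rigid stop shows up in the force.

>>> drive_tool(
  rows=[
    [10,1,0.3,0,0,0,0],
    [10,1,0.3,0,0,0,0],
    [10,0,0,0,0,0,0],
    [10,0,0,0,0,0,0],
    [10,0,0,0,0,0,0],
  ],
)

```text
time_s: 18.98
tcp_pos: [0.4959, 0.1853, 0.134]
ee_rot: [[0.952, 0.305, -0.011], [0.305, -0.952, -0.005], [-0.012, 0.002, -1.0]]
wrist_force: [-12.0, -1.8, 4.7]
gripper_width: 0.297
gripper_force: 30.0
```

>>> drive_tool(
  rows=[
    [10,1,0.3,0,0,0,0],
    [10,1,0.3,0,0,0,0],
    [10,0,0,0,0,0,0],
    [10,0,0,0,0,0,0],
    [10,0,0,0,0,0,0],
  ],
)

```text
time_s: 19.4
tcp_pos: [0.4971, 0.1855, 0.1337]
ee_rot: [[0.952, 0.305, -0.012], [0.304, -0.953, -0.006], [-0.014, 0.002, -1.0]]
wrist_force: [-14.2, -2.5, 4.7]
gripper_width: 0.299
gripper_force: 30.0
```

>>> drive_tool(
  rows=[
    [10,-0.2,0.7,0.7,0,0,0],
    [10,0,0,0.7,0,0,0],
    [10,0,0,0,0,0,0],
    [10,0,0,0,0,0,0],
    [10,0,0,0,0,0,0],
  ],
)

```text
time_s: 19.82
tcp_pos: [0.4982, 0.1866, 0.1343]
ee_rot: [[0.953, 0.303, -0.01], [0.303, -0.953, -0.005], [-0.011, 0.002, -1.0]]
wrist_force: [-7.4, -2.4, -1.6]
gripper_width: 0.294
gripper_force: 30.0
```

```bash
cat > k.py <<'E'
from h import *
from scipy.optimize import least_squares
np.set_printoptions(precision=4,suppress=True)
s=sense();print(s["tcp_pos"],s["wrist_force"],s["time_s"])
a=np.deg2rad(17.7); o=np.array([.5733,.2110]); R=np.array([[np.cos(a),np.sin(a)],[-np.sin(a),np.cos(a)]])
for n in("scene","top"):
    p=capture(n); P,u,v=cloud(p); G=np.c_[(P[:,:2]-o)@R.T,P[:,2]]
    for nm,z0,z1,ri,ro in(("funnel",.156,.168,.017,.029),("rim",.135,.1435,.029,.037)):
        k=(np.hypot(G[:,0],G[:,1])<.05)&(G[:,2]>z0)&(G[:,2]<z1)&(G[:,0]<.036); Q=G[k][:,:2]; b=[]
        if len(Q)<15: print(n,nm,len(Q));continue
        for x in np.arange(-.012,.012,.0005):
            for y in np.arange(-.008,.008,.0005):
                r=np.hypot(Q[:,0]-x,Q[:,1]-y); b.append((((r>ri)&(r<ro+.0005)).sum()-(r<ri-.001).sum(),x,y))
        b=np.array(b); t=b[b[:,0]>=b[:,0].max()-1]
        print(n,nm,len(Q),b[:,0].max(),"centre",t[:,1:].mean(0),"range",t[:,1:].min(0),t[:,1:].max(0))
    k=(abs(G[:,1])<.03)&(G[:,2]>.06)&(G[:,2]<.125)&(G[:,0]>.03); print("column",np.median(G[k][:,0]) if k.any() else None)
E
python3 k.py
```

```text
[0.4982 0.1866 0.1343] [-7.4339 -2.4218 -1.6253] 19.8167
scene funnel 25 25.0 centre [0.0055 0.0006] range [ 0.004 -0.006] [0.007  0.0065]
scene rim 0
column 0.042570904111366624
top funnel 51 51.0 centre [ 0.0031 -0.0012] range [-0.001 -0.004] [0.007 0.002]
top rim 88 55.0 centre [0.0034 0.002 ] range [0.003  0.0015] [0.004  0.0025]
column 0.04003200941565225
```

>>> drive_tool(
  rows=[
    [10,1,0.3,0.2,0,0,0],
    [10,1,0.3,0,0,0,0],
    [10,0,0,0,0,0,0],
    [10,0,0,0,0,0,0],
    [10,0,0,0,0,0,0],
  ],
)

```text
time_s: 20.33
tcp_pos: [0.4985, 0.1865, 0.1341]
ee_rot: [[0.953, 0.303, -0.014], [0.303, -0.953, -0.007], [-0.015, 0.002, -1.0]]
wrist_force: [-11.4, -3.0, 0.4]
gripper_width: 0.298
gripper_force: 30.0
```

>>> drive_tool(
  rows=[
    [10,1,0.3,0.2,0,0,0],
    [10,1,0.3,0,0,0,0],
    [10,0,0,0,0,0,0],
    [10,0,0,0,0,0,0],
    [10,0,0,0,0,0,0],
  ],
)

```text
time_s: 20.75
tcp_pos: [0.4987, 0.1865, 0.1339]
ee_rot: [[0.953, 0.303, -0.018], [0.303, -0.953, -0.008], [-0.02, 0.003, -1.0]]
wrist_force: [-16.2, -3.2, 1.8]
gripper_width: 0.297
gripper_force: 30.0
```

The rigid stop is reached: the last 4 mm of command moved the holder about 0.5 mm while the force rose to about 16 N, well over the 8 N spring. I check the funnel once more and hand in.

```bash
python3 k.py
python3 - <<'E'
from h import *
p=capture("scene")
for d in masks_of("tamper",p)[:1]:
    P,_,_=cloud(p,d["region"]); print("tamper",d["p"],np.percentile(P,2,axis=0),np.percentile(P,98,axis=0))
print(finish_job())
E
```

```text
[0.4987 0.1865 0.1339] [-16.1775  -3.2324   1.7769] 20.75
scene funnel 22 22.0 centre [ 0.0053 -0.0005] range [ 0.0025 -0.008 ] [0.008  0.0075]
scene rim 1
column 0.04262198079943168
top funnel 47 47.0 centre [ 0.0032 -0.0013] range [-0.0015 -0.004 ] [0.008  0.0025]
top rim 90 59.0 centre [0.003 0.002] range [0.0025 0.0015] [0.0035 0.0025]
column 0.040411517882067455
tamper 0.68 [ 0.55250148 -0.35285114  0.00106783] [ 0.60371882 -0.30419016  0.08837306]
the job is handed in; nothing more can be done
None
```

The job is handed in, but the result call gave no verdict: the funnel is seated in the filter holder, the holder rests on the fork and is still gripped, pushed against the switch's rigid stop with about 16 N (the spring needs 8 N when fully in), and the tamper is untouched.

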